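# Stop a pastry slab rocking: level it with its screw foot and press to prove it

## Task

The granite pastry slab rocks: its screw foot, under the black knurled knob at the near right corner, does not reach the worktop, so the slab would tip as soon as warm caramel is worked there. Stand the spirit level on the slab along its near edge, towards the knob's end, and turn the knob until the slab no longer tips: when you press the level down (about a kilogram's push) at its end nearest the knob, the foot must stand on the worktop and the bubble must stay between the two black rings. Finish while still pressing the level down like that, with the bubble centred; the timer, the honey jar and the tin stay where they are.

Things in the scene. Friction and masses are not known exactly. Their poses are not given: they have to be found in the camera images.
- slab: Dark granite, 260 (x) x 360 (y) x 20 mm, 4.6 kg, loose, on 3 fixed feet; top 42 mm above the worktop. Origin under its centre at worktop height; x away from the robot, y left. Screw foot outside the right edge (y = -180): axis x -85, y -235 mm; boss 36 mm high. Stands level, with the spirit level too; 5 N on the level's right end tips it onto the screw foot (2-3.5 mm short at the start).
- knob_grip (a point): Middle of the black knob, on its vertical axis: cylinder 36 mm across, 20 mm high, about 72 to 76 mm above the worktop, turning stiffly (0.06 N m). Clockwise from above drives the foot down 8 mm a turn; with the slab pressed onto the foot and the level along the near edge, each radian moves the bubble 4.5 mm to the right. Too far lifts the corner.
- spindle: Screw spindle under the knob with its 32 mm rubber foot pad. Origin: underside of the pad, on the axis.
- level: Spirit level: aluminium bar with black end caps, 200 (x) x 34 (y) x 30 mm high, 0.25 kg, loose, at the start on the worktop right of the slab, its x roughly away from the robot. Origin: centre of its underside; z up. A green vial 62 mm long with two black rings is let into the middle of its top; the flat top beyond 35 mm either side of the middle is for pressing.
- bubble (a joint): Place of the pale bubble (16 mm long) along the level's x, in m: 0 midway between the two black rings (which are 22 mm apart), positive towards the level's +x end. It floats to the higher end, 20 mm for each degree of tilt, stops at 20 mm, and takes 1 to 2 s to settle.
- timer: White round kitchen timer, 64 mm across, 49 mm high, left of the slab; bystander. Origin: centre of its underside.
- honey: Honey jar with a red lid, 60 mm across, 86 mm high, beyond the level on the right; bystander. Origin: centre of its underside.
- tin_tomato: Short tin, 75 mm across, 58 mm high, at the right; bystander. Origin: centre of its underside.

How it is judged:
By the outcome, as a careful person would: the job done as asked, in the order asked, and still so for the second after the job is handed in, while the arm keeps its last pose, push and grip.
It also fails if it takes over 72 s, if anything falls off the work surface, if the arm or the gripper's body presses on something with over 40 N, if the wrist force passes 120 N, or if a joint passes its speed limit or range.

## Robot

A 6-joint arm with a two-finger parallel gripper is mounted at the origin on a cart in front of the work surface, level with it; the furniture and walls round the work are solid. World frame = base frame: x ahead of the robot, y to its left, z up, the work surface at z = 0. Lengths are in mm, angles in rad, forces in N, time in s.
With the tool pointing down it reaches from about 275 to 825 mm from the base axis. Payload 4.9 kg.
Tool frame: the origin (TCP) lies on the centre line of the jaws, within the pads' length; the fingertips stand ahead of it and the grasp point (between the pads) lies 11 mm behind it (arm.finger_overhang is the z of the fingertips in the tool frame, in mm); z points along the fingers, y is the line along which they close (so a half turn about z gives the same grasp; the last joint's range is limited). The gripper opens to 85 mm and grips with 20 to 120 N. Pads are 22 mm wide; open, the fingers measure 114 mm over their backs; the gripper's body (76 mm by 85 mm) begins 54 mm behind the grasp point. The pads swing forward as they close: fully open they stand 13 mm farther back than shut.
Start: joints at [1.082, 0.326, -0.193, 1.052, 0, 1.437], TCP at [191.067, 515.764, 239.281] pointing down, gripper open.
Joint ranges: [-2.65, 2.65], [-0.97, 1.79], [-1.3, 1.35], [-1.93, 2.1], [-1.47, 1.37], [-3.14, 3.14]. Speed limits (rad/s): [2.57, 2.57, 3.14, 3.14, 3.14, 3.14].

## Interface

Orientations are given as a rotation vector (axis times angle).
In Python, from workcell import readout, cams, hand_in, recognise, mark_of, arm gives the robot as it stands.
- The arm moves only by the shell command python3 -m crank 'ROWS' [FORCE]. ROWS is JSON, a list of rows, each a list of 3 entries, a list of its own where there are three numbers: the shift along the world's x, y, z in mm, then the turn, a rotation vector about the world's x, y, z in units of 5 degrees (1.0 is 5 degrees), then the opening, from 0 (shut) to 1 (fully open). A call has 1 to 12 rows; each row shifts and turns the commanded pose from where the row before left it; what a row does not reach is not made up. A row lasts 1/12 s, in which the tool goes at most 41.7 mm and 7.16 degrees, less where a joint would pass 70% of its speed; a pose out of reach is approached as far as the arm can. A call with a gripper value outside its range is refused whole. The fingers move at their own pace and stop on an object; FORCE is the grip in N (left out, the last holds). Time passes only in rows, so rows that do not move let the fingers close. It gives the time, the measured TCP pose, the force, the opening and the grip force at its end, in the units of the state.
- readout.get_obs(): the state, without advancing time (a new reading comes with each control period).
- cams.get_image(name): name is "scene" or "top"; returns a dict with "color" (420x560x3 uint8, blue, green, red), "range_z" (420x560 float32, mm along the optical axis (not along the pixel's ray), 0 where there is no reading), "vertical_fov" (degrees; the focal length in pixels is half the picture's height over the tangent of half this angle, whatever the lens; pixels are square), "cx", "cy" (the principal point, pixels), "rvec" (rotation vector, rad) and "tvec" (3), from world to camera coordinates, as OpenCV has them. Camera axes: x right, y down, z forward; pixel columns grow to the right and rows downward; lengths in mm; the calibration is good to about 2 mm. A picture is of the moment at which its call begins.
- hand_in(): hands the job in; it is judged then, once.
Trained networks look in the newest picture that a camera, given by its name, has taken for a name from the list of things; names that differ only in an ending like _2 or _b are one class to them, and where a whole thing is asked for, a point or a joint stands for the part that bears it (a point fixed in the world has none). Each returns a list of dicts, best first, with "p" (0 to 1); they miss things now and then, are a little off and sometimes report something else, mostly with a low value. They report only what shows in the picture. A call takes as long as a camera call.
- recognise(camera, thing): "bbox" ([left, top, width, height] in pixels, round what is visible of it).
- mark_of(camera, thing): "pixel" ([column, row] in pixels: a listed point, or the origin of a listed thing).
The state is a dict: "clock": time; "qpos": joint angles; "qd": joint speeds; "tau": joint torques, N m; "ee_pos": TCP position; "ee_rot": TCP orientation; "contact_force": force on the tool from outside, world axes, zero at the start; "moment": the same for the moment, N m; "grip_width": opening from 0.0 (shut) to 1.0 (fully open); "finger_force": force on a finger pad.
Only numpy, scipy, OpenCV 4.12 (cv2) and the standard library are available. Lean on these libraries where they do the work, as an engineer would, in place of code of your own. Each camera call takes 0.05 s, during which the arm holds its last target. There are 200 camera calls.

## Working session

There is one attempt and no reset: what is moved stays moved. The work goes in short steps, Python scripts to look and compute and a shell command to move; the robot and the scene stay as the last step left them, time stands still between calls to the robot, and variables do not carry over. Pictures are saved under pics/ and viewed, at most 10 in all, crops included, and the job is handed in when it is done.

```bash
mkdir -p pics; cat > h.py <<'E'
import numpy as np, cv2
from workcell import readout, cams, recognise, mark_of, arm
def K(im):
    f=im["color"].shape[0]/2/np.tan(np.radians(im["vertical_fov"])/2)
    return f
def w(im,u,v,z=None):
    """pixel->world, by depth (z None) or plane z"""
    f=K(im);R,_=cv2.Rodrigues(np.array(im["rvec"],float));t=np.array(im["tvec"],float).ravel()
    d=np.array([(u-im["cx"])/f,(v-im["cy"])/f,1.])
    c=-R.T@t; r=R.T@d
    if z is None:
        D=im["range_z"][int(round(v)),int(round(u))]; return c+r*D
    return c+r*(z-c[2])/r[2]
def proj(im,p):
    R,_=cv2.Rodrigues(np.array(im["rvec"],float));q=R@np.array(p,float)+np.array(im["tvec"],float).ravel();f=K(im)
    return np.array([im["cx"]+f*q[0]/q[2],im["cy"]+f*q[1]/q[2]])
def tri(a,pa,b,pb):
    A=[];B=[]
    for im,p in((a,pa),(b,pb)):
        R,_=cv2.Rodrigues(np.array(im["rvec"],float));t=np.array(im["tvec"],float).ravel();c=-R.T@t
        d=R.T@np.array([(p[0]-im["cx"])/K(im),(p[1]-im["cy"])/K(im),1.]);d/=np.linalg.norm(d)
        M=np.eye(3)-np.outer(d,d);A.append(M);B.append(M@c)
    return np.linalg.solve(A[0]+A[1],B[0]+B[1])
E
cat > a.py <<'E'
from h import *
np.set_printoptions(precision=1,suppress=True)
I={c:cams.get_image(c) for c in("scene","top")}
for c in I:
    im=I[c];cv2.imwrite(f"pics/{c}0.png",im["color"]);R,_=cv2.Rodrigues(np.array(im["rvec"],float));print(c,-R.T@np.array(im["tvec"]).ravel(),im["vertical_fov"],(im["range_z"]>0).mean())
for n in["slab","knob_grip","spindle","level","timer","honey","tin_tomato","bubble"]:
    m={c:mark_of(c,n)[:2] for c in I}; r={c:recognise(c,n)[:1] for c in I}
    print(n,[(c,[(np.round(x["pixel"]),round(x["p"],2)) for x in m[c]]) for c in m],[np.round(x[0]["bbox"]) for x in r.values() if x])
    if m["scene"] and m["top"]:print("   tri",tri(I["scene"],m["scene"][0]["pixel"],I["top"],m["top"][0]["pixel"]))
o=readout.get_obs();print(o,arm.finger_overhang)
E
python3 a.py
```

```text
scene [-138.2 -631.8  712.1] 53.58707636841993 0.9033248299319728
top [ 284.9  -38.7 1417.4] 57.11491162763362 0.9961139455782313
slab [('scene', [(array([254., 220.]), 0.86)]), ('top', [(array([251., 214.]), 0.77)])] [array([180., 173., 151.,  98.]), array([199., 175., 120.,  78.])]
   tri [567.7  54.1  -0.4]
knob_grip [('scene', [(array([303., 247.]), 0.59)]), ('top', [(array([316., 236.]), 0.5)])] [array([296., 240.,  14.,  15.])]
   tri [ 485.  -182.9   72.6]
spindle [('scene', [(array([302., 268.]), 0.82)]), ('top', [(array([312., 234.]), 0.59), (array([312., 238.]), 0.57)])] [array([297., 239.,  12.,  31.]), array([312., 230.,   6.,  11.])]
   tri [ 499.8 -175.6   -8.7]
level [('scene', [(array([370., 302.]), 0.67)]), ('top', [(array([360., 236.]), 0.97)])] [array([334., 268.,  67.,  58.]), array([352., 208.,  20.,  56.])]
   tri [ 504.  -359.8  -10.3]
timer [('scene', [(array([164., 190.]), 0.76)]), ('top', [(array([160., 227.]), 0.83)])] [array([152., 177.,  21.,  19.]), array([150., 221.,  20.,  21.])]
   tri [505.3 391.4   0.1]
honey [('scene', [(array([381., 241.]), 0.85)]), ('top', [(array([341., 185.]), 0.6)])] [array([368., 211.,  28.,  38.]), array([334., 170.,  22.,  17.])]
   tri [ 695.  -283.1    8.8]
tin_tomato [('scene', [(array([447., 295.]), 0.9)]), ('top', [(array([397., 200.]), 0.76)])] [array([429., 266.,  43.,  40.]), array([389., 189.,  25.,  21.])]
   tri [ 642.  -495.2   -9.9]Traceback (most recent call last):
  File "a.py", line 7, in <module>
    m={c:mark_of(c,n)[:2] for c in I}; r={c:recognise(c,n)[:1] for c in I}
         ~~~~~~~^^^^^
ValueError: it knows: honey, knob_grip, level, slab, spindle, timer, tin_tomato
```

```bash
python3 - <<'E'
import cv2
s=cv2.imread("pics/scene0.png");t=cv2.imread("pics/top0.png")
cv2.imwrite("pics/s_crop.png",cv2.resize(s[160:340,140:460],None,fx=2.5,fy=2.5,interpolation=cv2.INTER_CUBIC))
cv2.imwrite("pics/t_crop.png",cv2.resize(t[150:300,140:420],None,fx=2.8,fy=2.8,interpolation=cv2.INTER_CUBIC))
from workcell import readout,arm
o=readout.get_obs();print(o,arm.finger_overhang)
E
```

```text
{'clock': 1.5, 'qpos': array([ 1.08181389e+00,  3.26227087e-01, -1.92635865e-01,  1.05201817e+00,
       -2.41512805e-05,  1.43658577e+00]), 'qd': array([ 0.00054018, -0.00031477, -0.00035279,  0.00034859, -0.00029037,
       -0.00079124]), 'tau': array([ 2.69279690e-04, -4.43322444e+01,  2.62753683e+01,  1.18783682e-03,
       -2.56162884e-04, -1.49972973e-06]), 'ee_pos': array([191.05244609, 515.73722252, 239.252431  ]), 'ee_rot': array([-5.54355912e-01, -3.09229284e+00,  1.38419382e-04]), 'contact_force': array([-0.74962525, -0.39883978,  0.78755192]), 'moment': array([ 0.02916803,  0.01713119, -0.03786511]), 'finger_force': 0.0, 'grip_width': 0.9967574166081898} 8.0
```

View pics/s_crop.png

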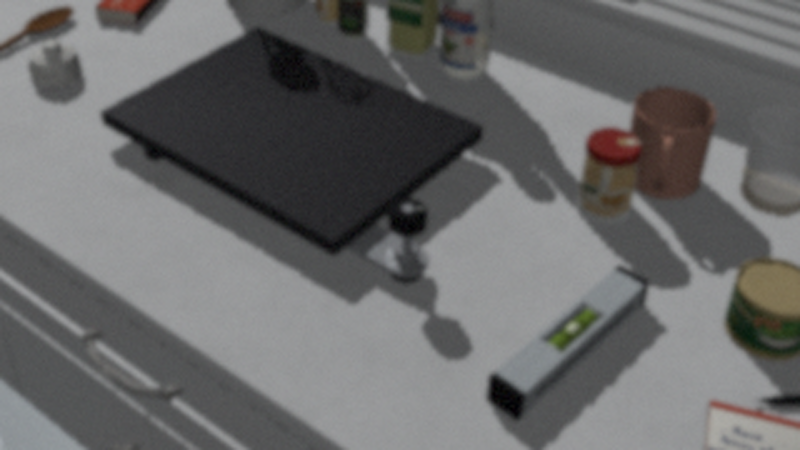

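View pics/t_crop.png

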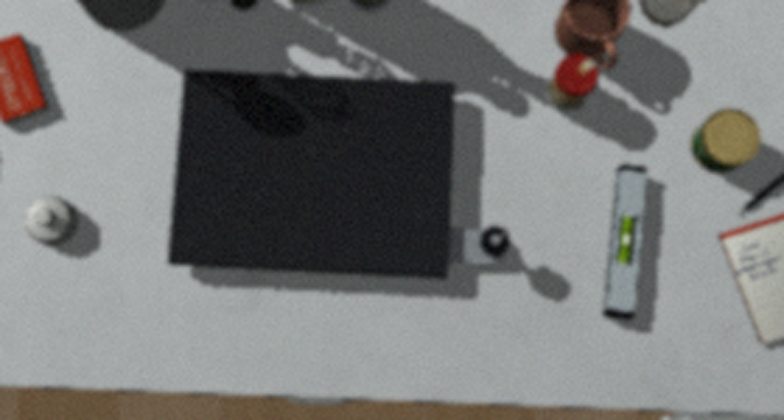

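The scene picture shows the slab, with the knob at about (303,247) and the level from (340,322) to (395,272). In the top picture the knob is at about (316,236) and the level is centred near (364,236). I'll refine both using the range data.

```bash
cat > b.py <<'E'
from h import *
np.set_printoptions(precision=1,suppress=True)
I={c:cams.get_image(c) for c in("scene","top")}
def cloud(im):
    v,u=np.mgrid[0:420,0:560];f=K(im);D=im["range_z"].astype(float)
    R,_=cv2.Rodrigues(np.array(im["rvec"],float))
    P=(np.stack([(u-im["cx"])/f*D,(v-im["cy"])/f*D,D],-1)-np.array(im["tvec"]).ravel())@R
    P[D==0]=np.nan; return P
def box(P,lo,hi):
    return P[np.all((P>lo)&(P<hi),-1)]
for c in I:
    P=cloud(I[c])
    for nm,lo,hi in(("level",(360,-440,18),(640,-280,45)),("slab",(380,-175,34),(760,300,50)),("knob",(440,-230,60),(530,-140,100)),("table",(400,-280,-20),(600,-210,20)),("honey",(640,-330,70),(740,-240,100))):
        q=box(P,lo,hi)
        if len(q)<5: print(c,nm,len(q));continue
        r=cv2.minAreaRect(q[:,:2].astype(np.float32));print(c,nm,len(q),"med",np.median(q,0),"mean",q.mean(0),"rect",r)
    np.save(c+"P.npy",P)
E
python3 b.py
```

```text
scene level 1173 med [ 487.  -360.3   29. ] mean [ 489.7 -360.2   28.1] rect ((498.4805908203125, -359.6519775390625), (35.52595901489258, 200.90065002441406), 84.18035888671875)
scene slab 6825 med [555.4  26.   41.4] mean [560.2  33.5  41.3] rect ((571.7198486328125, 28.721054077148438), (407.1791076660156, 264.1734619140625), 89.98054504394531)
scene knob 209 med [ 478.  -187.5   82.4] mean [ 479.5 -186.7   79.2] rect ((483.7070617675781, -184.01351928710938), (32.90936279296875, 36.723876953125), 49.2945671081543)
scene table 1668 med [ 491.1 -245.7   -0.1] mean [ 494.1 -245.4   -0.1] rect ((499.96533203125, -244.98500061035156), (199.86856079101562, 69.80964660644531), 0.052906639873981476)
scene honey 318 med [ 696.3 -288.1   85.5] mean [ 698.3 -288.6   83.8] rect ((711.7655029296875, -291.697021484375), (55.55843734741211, 80.68400573730469), 59.31168746948242)
top level 535 med [ 495.7 -358.3   29.3] mean [ 496.8 -358.8   29. ] rect ((498.6312561035156, -359.832275390625), (35.76997375488281, 200.57254028320312), 84.1185531616211)
top slab 6812 med [567.5  50.4  41.7] mean [568.7  50.4  41.7] rect ((571.7308349609375, 50.80674743652344), (360.48870849609375, 260.8258361816406), 89.36156463623047)
top knob 88 med [ 482.  -181.2   83.8] mean [ 482.7 -182.2   83.1] rect ((482.9302062988281, -182.02728271484375), (34.39438247680664, 32.19211196899414), 86.84245300292969)
top table 1011 med [ 498.8 -245.8    0.3] mean [ 499.1 -245.7    0.3] rect ((500.0924987792969, -245.15208435058594), (69.75151062011719, 199.64193725585938), 89.87492370605469)
top honey 207 med [ 701.1 -285.6   85.9] mean [ 701.3 -285.5   85.5] rect ((703.1304931640625, -295.402099609375), (56.00696563720703, 77.05067443847656), 9.977563858032227)
```

```bash
R='[[12.8,-36.5,0],[0,0,0.12],0.7],[[12.8,-36.5,0],[0,0,0.12],0.7],[[12.8,-36.5,0],[0,0,0.12],0.7],[[12.8,-36.5,0],[0,0,0.12],0.7]'; true
python3 -m crank '[[[12.8,-36.5,0],[0,0,0.12],0.8],[[12.8,-36.5,0],[0,0,0.12],0.8],[[12.8,-36.5,0],[0,0,0.12],0.8],[[12.8,-36.5,0],[0,0,0.12],0.8],[[12.8,-36.5,0],[0,0,0.12],0.8],[[12.8,-36.5,0],[0,0,0.12],0.8],[[12.8,-36.5,0],[0,0,0.12],0.8],[[12.8,-36.5,0],[0,0,0.12],0.8],[[12.8,-36.5,0],[0,0,0.12],0.8],[[12.8,-36.5,0],[0,0,0.12],0.8],[[12.8,-36.5,0],[0,0,0.12],0.8],[[12.8,-36.5,0],[0,0,0.12],0.8]]' 40
python3 -m crank '[[[12.8,-36.5,0],[0,0,0.12],0.8],[[12.8,-36.5,0],[0,0,0.12],0.8],[[12.8,-36.5,0],[0,0,0.12],0.8],[[12.8,-36.5,0],[0,0,0.12],0.8],[[12.8,-36.5,0],[0,0,0.12],0.8],[[12.8,-36.5,0],[0,0,0.12],0.8],[[12.8,-36.5,0],[0,0,0.12],0.8],[[12.8,-36.5,0],[0,0,0.12],0.8],[[12.8,-36.5,0],[0,0,0.12],0.8],[[12.8,-36.5,0],[0,0,0.12],0.8],[[12.8,-36.5,0],[0,0,0.12],0.8],[[12.8,-36.5,0],[0,0,0.12],0.8]]'
```

```text
clock: 2.6
ee_pos: [344.9, 76.0, 239.7]
ee_rot: [0.358, 3.12, 0.0]
contact_force: [0.8, 0.8, -0.4]
grip_width: 0.801
finger_force: 0.0
clock: 3.6
ee_pos: [498.6, -362.2, 239.2]
ee_rot: [0.162, 3.137, 0.0]
contact_force: [-0.1, 0.4, 0.5]
grip_width: 0.8
finger_force: 0.0
```

```bash

python3 -m crank '[[[0,0,-38],[0,0,0],0.8],[[0,0,-38],[0,0,0],0.8],[[0,0,-38],[0,0,0],0.8],[[0,0,-38],[0,0,0],0.8],[[0,0,-38],[0,0,0],0.8],[[0,0,-25],[0,0,0],0.8],[[0,0,-10],[0,0,0],0.8],[[0,0,0],[0,0,0],0.8],[[0,0,0],[0,0,0],0.8]]' 40
python3 -m crank '[[[0,0,0],[0,0,0],0.3],[[0,0,0],[0,0,0],0.2],[[0,0,0],[0,0,0],0.1],[[0,0,0],[0,0,0],0.1],[[0,0,0],[0,0,0],0.1],[[0,0,0],[0,0,0],0.1],[[0,0,0],[0,0,0],0.1],[[0,0,0],[0,0,0],0.1]]' 40
```

```text
clock: 4.35
ee_pos: [498.7, -360.6, 14.9]
ee_rot: [0.162, 3.137, -0.0]
contact_force: [0.0, 0.4, 0.7]
grip_width: 0.798
finger_force: 0.0
clock: 5.02
ee_pos: [499.6, -361.2, 16.5]
ee_rot: [0.162, 3.134, -0.003]
contact_force: [-0.6, 1.2, 6.9]
grip_width: 0.394
finger_force: 42.3
```

```bash

python3 -m crank '[[[0,0,20],[0,0,0],0.1],[[0,0,40],[0,0,0],0.1],[[0,0,40],[0,0,0],0.1],[[0,0,30],[0,0,0],0.1],[[-2.4,24.3,0],[0,0,1.36],0.1],[[-2.4,24.3,0],[0,0,1.36],0.1],[[-2.4,24.3,0],[0,0,1.36],0.1],[[-2.4,24.3,0],[0,0,1.36],0.1],[[-2.4,24.3,0],[0,0,1.36],0.1],[[-2.4,24.3,0],[0,0,1.36],0.1],[[-2.4,24.3,0],[0,0,1.36],0.1]]' 40
python3 -m crank '[[[-2.4,24.3,0],[0,0,1.36],0.1],[[-2.4,24.3,0],[0,0,1.36],0.1],[[-2.4,24.3,0],[0,0,1.36],0.1],[[-2.4,24.3,0],[0,0,1.36],0.1],[[-2.4,24.3,0],[0,0,1.36],0.1],[[-2.4,24.3,0],[0,0,1.36],0.1],[[-2.4,24.3,0],[0,0,1.36],0.1],[[0,0,0],[0,0,0],0.1],[[0,0,0],[0,0,0],0.1]]' 40
sed -e 's/"level",(360,-440,18),(640,-280,45)/"level",(430,-160,120),(500,120,200)/' b.py > c.py; python3 c.py | grep level; python3 -c "
import numpy as np
for c in('scene','top'):
  P=np.load(c+'P.npy');q=P[np.all((P>(430,-135,100))&(P<(500,-65,200)),-1)];print(len(q),np.percentile(q,[2,50,98],axis=0))"
```

```text
clock: 5.93
ee_pos: [481.0, -188.9, 144.7]
ee_rot: [-1.126, 2.933, -0.0]
contact_force: [0.9, -0.4, -2.2]
grip_width: 0.39
finger_force: 41.0
clock: 6.68
ee_pos: [464.3, -19.1, 144.7]
ee_rot: [2.209, -2.234, 0.001]
contact_force: [0.1, 0.3, -1.3]
grip_width: 0.388
finger_force: 41.0
scene level 1270 med [450.5 -32.7 156.3] mean [458.  -39.5 154.9] rect ((462.54473876953125, -20.11083221435547), (64.19375610351562, 202.22145080566406), 9.25546646118164)
top level 202 med [460.8 -90.9 158.2] mean [461.6 -90.6 157. ] rect ((463.0574645996094, -89.80574035644531), (60.68144226074219, 34.621761322021484), 87.2095718383789)
442 [[ 446.1993462  -119.81391243  130.30490705]
 [ 454.25363797  -99.44598758  154.29766677]
 [ 480.11936248  -66.73412635  159.88077273]]
190 [[ 446.48522602 -118.05379107  135.38608633]
 [ 460.967839    -91.52112744  158.27664354]
 [ 480.0451635   -65.56542397  164.0238968 ]]
```

```bash

python3 -m crank '[[[0,0,-30],[0,0,0],0.1],[[0,0,-30],[0,0,0],0.1],[[0,0,-18],[0,0,0],0.1],[[0,0,-6],[0,0,0],0.1],[[0,0,-1],[0,0,0],0.1],[[0,0,0],[0,0,0],0.1]]' 40
python3 -m crank '[[[0,0,-1],[0,0,0],0.1],[[0,0,0],[0,0,0],0.1]]'
```

```text
clock: 7.28
ee_pos: [465.1, -20.7, 59.6]
ee_rot: [-2.206, 2.237, -0.0]
contact_force: [-0.7, 0.3, -2.4]
grip_width: 0.391
finger_force: 41.0
clock: 7.45
ee_pos: [465.9, -20.4, 59.4]
ee_rot: [-2.206, 2.235, -0.003]
contact_force: [0.1, 0.9, -2.0]
grip_width: 0.39
finger_force: 41.0
```

```bash

python3 -m crank '[[[0,0,-1],[0,0,0],0.1],[[0,0,0],[0,0,0],0.1],[[0,0,-0.5],[0,0,0],0.1],[[0,0,0],[0,0,0],0.1]]'
```

```text
clock: 7.78
ee_pos: [465.3, -20.2, 57.5]
ee_rot: [-2.207, 2.235, -0.002]
contact_force: [-0.0, -0.6, 3.6]
grip_width: 0.387
finger_force: 41.8
```

```bash

python3 -m crank '[[[0,0,0],[0,0,0],0.5],[[0,0,0],[0,0,0],0.6],[[0,0,0],[0,0,0],0.6],[[0,0,30],[0,0,0],0.6],[[0,0,30],[0,0,0],0.6],[[0,-40,0],[0,0,0],0],[[0,-40,0],[0,0,0],0],[[0,-6,0],[0,0,0],0],[[0,0,0],[0,0,0],0],[[0,0,0],[0,0,0],0],[[0,0,0],[0,0,0],0]]'
python3 -m crank '[[[0,0,-20],[0,0,0],0],[[0,0,-10],[0,0,0],0],[[0,0,-3],[0,0,0],0],[[0,0,0],[0,0,0],0]]'
cat > pic.py <<'E'
from h import *
import sys
im=cams.get_image("scene");c=im["color"];cv2.imwrite(f"pics/{sys.argv[1]}.png",cv2.resize(c[190:290,200:350],None,fx=5,fy=5,interpolation=cv2.INTER_CUBIC))
E
python3 pic.py p1
```

```text
clock: 8.7
ee_pos: [464.0, -105.0, 116.3]
ee_rot: [2.208, -2.235, -0.003]
contact_force: [-0.4, -0.1, 0.1]
grip_width: -0.005
finger_force: 0.0
clock: 9.03
ee_pos: [463.7, -104.5, 82.9]
ee_rot: [2.209, -2.233, -0.004]
contact_force: [0.1, -0.0, -0.2]
grip_width: 0.0
finger_force: 0.0
```

View pics/p1.png

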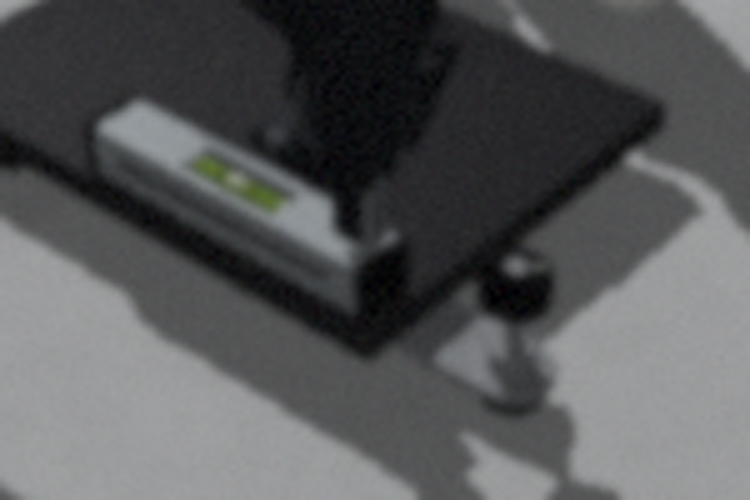

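The level stands along the near edge, with its right end beside the knob. The vial is visible at about crop (240,180) and the bubble is near its middle. Next I'll press, then read the bubble from a profile along the vial.

```bash
cat > bub.py <<'E'
from h import *
import sys
np.set_printoptions(precision=0,suppress=True,linewidth=200)
def prof(cam,cx=464.5,cy=-20.,z=72.,yaw=89.36):
    acc=0;N=4
    for _ in range(N):
        im=cams.get_image(cam);acc=acc+im["color"].astype(np.float32)
    C=acc/N
    hsv=cv2.cvtColor(np.clip(C,0,255).astype(np.uint8),cv2.COLOR_BGR2HSV)
    a=np.radians(yaw);e=np.array([np.cos(a),np.sin(a),0]);n=np.array([-e[1],e[0],0])
    s=np.arange(-44,44.1,1.);lat=np.arange(-3,3.1,1.)
    px=np.array([[proj(im,np.array([cx,cy,z])+si*e+l*n) for si in s] for l in lat]).astype(np.float32)
    S=cv2.remap(C,px[...,0],px[...,1],cv2.INTER_CUBIC).mean(0)
    return s,S,im,C
if __name__=="__main__":
    for cam in sys.argv[1:]:
        s,S,im,C=prof(cam)
        g=S[:,1]-S[:,0] # greenness
        th=0.5*g.max(); on=np.where(g>th)[0]; m=(s[on[0]]+s[on[-1]])/2
        b=S[:,0].copy(); sel=abs(s-m)<26
        bs=b[sel]-np.percentile(b[sel],40);bs=np.clip(bs-0.3*bs.max(),0,None)
        # bubble = peak blue within vial
        k=np.argmax(bs);ss=s[sel];wd=abs(ss-ss[k])<10
        cen=(ss[wd]*bs[wd]).sum()/bs[wd].sum()
        print(cam,"vial",s[on[0]],s[on[-1]],"mid",m,"bubble(left+)",round(cen-m,1)); print(b[::2])
E
python3 bub.py scene
python3 -m crank '[[[0,0,-2],[0,0,0],0],[[0,0,-1],[0,0,0],0],[[0,0,0],[0,0,0],0]]'
python3 -m crank '[[[0,0,-1],[0,0,0],0],[[0,0,-1],[0,0,0],0],[[0,0,0],[0,0,0],0]]'
```

```text
scene vial -30.0 26.0 mid -2.0 bubble(left+) 2.6
[152. 152. 152. 149. 142. 131. 113.  89.  67.  54.  48.  47.  48.  48.  48.  48.  50.  56.  67.  82.  97. 108. 114. 113. 105.  91.  74.  60.  53.  51.  52.  53.  54.  56.  62.  74.  90. 107. 123.
 137. 146. 151. 153. 154. 154.]
clock: 9.53
ee_pos: [464.6, -106.1, 80.7]
ee_rot: [-2.207, 2.236, 0.0]
contact_force: [-0.3, 0.3, 0.2]
grip_width: 0.001
finger_force: 0.0
clock: 9.78
ee_pos: [464.7, -106.1, 78.7]
ee_rot: [2.207, -2.236, 0.0]
contact_force: [0.7, -0.3, 0.5]
grip_width: -0.001
finger_force: 0.5
```

```bash

python3 -m crank '[[[0,0,-1],[0,0,0],0],[[0,0,-1],[0,0,0],0],[[0,0,0],[0,0,0],0]]'
python3 -m crank '[[[0,0,-1],[0,0,0],0],[[0,0,0],[0,0,0],0],[[0,0,0],[0,0,0],0]]'
python3 -m crank '[[[0,0,-1],[0,0,0],0],[[0,0,0],[0,0,0],0],[[0,0,0],[0,0,0],0]]'
```

```text
clock: 10.03
ee_pos: [464.5, -106.3, 77.2]
ee_rot: [2.207, -2.235, 0.0]
contact_force: [-2.6, -0.6, 8.0]
grip_width: 0.003
finger_force: 3.8
clock: 10.28
ee_pos: [464.5, -106.4, 77.0]
ee_rot: [2.207, -2.235, 0.001]
contact_force: [-4.8, 0.1, 15.6]
grip_width: 0.003
finger_force: 7.7
clock: 10.53
ee_pos: [464.5, -106.5, 76.8]
ee_rot: [2.206, -2.235, 0.002]
contact_force: [-7.0, 1.0, 24.1]
grip_width: 0.004
finger_force: 11.9
```

```bash

python3 -m crank '[[[0,0,-0],[0,0,0],0],[[0,0,1.3],[0,0,0],0],[[0,0,0],[0,0,0],0],[[0,0,0],[0,0,0],0],[[0,0,0],[0,0,0],0],[[0,0,0],[0,0,0],0],[[0,0,0],[0,0,0],0],[[0,0,0],[0,0,0],0],[[0,0,0],[0,0,0],0],[[0,0,0],[0,0,0],0],[[0,0,0],[0,0,0],0],[[0,0,0],[0,0,0],0]]'
python3 -m crank '[[[0,0,0],[0,0,0],0],[[0,0,0],[0,0,0],0],[[0,0,0],[0,0,0],0],[[0,0,0],[0,0,0],0],[[0,0,0],[0,0,0],0],[[0,0,0],[0,0,0],0]]'
python3 bub.py scene top
```

```text
clock: 11.53
ee_pos: [464.5, -106.4, 77.1]
ee_rot: [2.207, -2.235, 0.001]
contact_force: [-4.7, -1.1, 12.1]
grip_width: 0.001
finger_force: 6.4
clock: 12.03
ee_pos: [464.5, -106.4, 77.1]
ee_rot: [2.207, -2.235, 0.001]
contact_force: [-3.3, 1.0, 12.4]
grip_width: 0.001
finger_force: 6.4
scene vial -31.0 26.0 mid -2.5 bubble(left+) 10.1
[152. 152. 148. 142. 132. 116.  95.  74.  61.  54.  51.  49.  48.  49.  50.  49.  49.  50.  51.  53.  56.  64.  76.  91. 106. 115. 116. 111.  99.  85.  71.  63.  61.  63.  71.  85. 102. 119. 134.
 144. 150. 152. 153. 154. 155.]
top vial 16.0 27.0 mid 21.5 bubble(left+) 17.0
[ 78.  79.  79.  80.  80.  80.  80.  81.  83.  84.  83.  82.  84.  84.  83.  83.  83.  82.  81.  79.  78.  77.  79.  86. 102. 120. 133. 141. 139. 119.  89.  54.  27.  14.  22.  42.  75. 103. 131.
 149. 157. 161. 161. 161. 161.]
```

```bash

python3 -m crank '[[[0,0,12],[0,0,0],0],[[0,0,30],[0,0,0],0.3],[[9,-38,0],[0,0,0],0.6],[[10,-39,0],[0,0,0],0.6],[[0,0,0],[0,0,0],0.6],[[0,0,-20],[0,0,0],0.6],[[0,0,-20],[0,0,0],0.6],[[0,0,-13],[0,0,0],0.6],[[0,0,0],[0,0,0],0.6],[[0,0,0],[0,0,0],0.6]]' 30
python3 -m crank '[[[0,0,0],[0,0,0],0.5],[[0,0,0],[0,0,0],0.4],[[0,0,0],[0,0,0],0.3],[[0,0,0],[0,0,0],0.3],[[0,0,0],[0,0,0],0.3],[[0,0,0],[0,0,0],0.3]]' 30
```

```text
clock: 13.27
ee_pos: [482.9, -182.6, 64.4]
ee_rot: [2.207, -2.235, -0.003]
contact_force: [0.5, -0.2, 0.4]
grip_width: 0.599
finger_force: 0.0
clock: 13.77
ee_pos: [484.2, -183.3, 65.6]
ee_rot: [-2.207, 2.235, -0.002]
contact_force: [0.2, -0.5, 0.7]
grip_width: 0.407
finger_force: 29.9
```

```bash

python3 -m crank '[[[0,0,-0.15],[0,0,-1.3],0.3],[[0,0,-0.15],[0,0,-1.3],0.3],[[0,0,-0.15],[0,0,-1.3],0.3],[[0,0,-0.15],[0,0,-1.3],0.3],[[0,0,-0.15],[0,0,-1.3],0.3],[[0,0,-0.15],[0,0,-1.3],0.3],[[0,0,-0.15],[0,0,-1.3],0.3],[[0,0,-0.15],[0,0,-1.3],0.3]]' 30
python3 -m crank '[[[0,0,-0.15],[0,0,-1.3],0.3],[[0,0,-0.15],[0,0,-1.3],0.3],[[0,0,-0.15],[0,0,-1.3],0.3],[[0,0,-0.15],[0,0,-1.3],0.3],[[0,0,-0.15],[0,0,-1.3],0.3],[[0,0,-0.15],[0,0,-1.3],0.3],[[0,0,-0.15],[0,0,-1.3],0.3],[[0,0,0],[0,0,0],0.3],[[0,0,0],[0,0,0],0.3]]' 30
```

```text
clock: 14.43
ee_pos: [484.2, -183.4, 64.3]
ee_rot: [-0.995, 2.979, -0.002]
contact_force: [0.7, 0.5, 2.3]
grip_width: 0.411
finger_force: 30.1
clock: 15.18
ee_pos: [484.6, -183.4, 64.0]
ee_rot: [0.226, 3.131, -0.001]
contact_force: [-0.5, 0.5, 7.7]
grip_width: 0.408
finger_force: 30.5
```

```bash

python3 -m crank '[[[0,0,0],[0,0,0],0.6],[[0,0,0],[0,0,0],0.6],[[0,0,0],[0,0,0],0.6],[[0,0,22],[0,0,0],0.6],[[0,0,23],[0,0,0],0.6],[[-9,38,0],[0,0,0],0.3],[[-10,39,0],[0,0,0],0],[[0,0,0],[0,0,0],0],[[0,0,0],[0,0,0],0],[[0,0,-16],[0,0,0],0],[[0,0,-10],[0,0,0],0],[[0,0,-1],[0,0,0],0]]'
python3 -m crank '[[[0,0,-1],[0,0,0],0],[[0,0,-1],[0,0,0],0],[[0,0,0],[0,0,0],0],[[0,0,0],[0,0,0],0]]'
```

```text
clock: 16.18
ee_pos: [463.9, -106.4, 79.3]
ee_rot: [-0.226, -3.131, -0.001]
contact_force: [-0.5, 0.5, -0.4]
grip_width: 0.003
finger_force: 0.0
clock: 16.52
ee_pos: [465.2, -106.5, 79.3]
ee_rot: [0.226, 3.132, -0.0]
contact_force: [-0.3, 0.4, -0.0]
grip_width: -0.002
finger_force: 0.0
```

```bash

python3 -m crank '[[[0,0,-1],[0,0,0],0],[[0,0,0],[0,0,0],0],[[0,0,0],[0,0,0],0]]'
```

```text
clock: 16.77
ee_pos: [465.2, -106.5, 79.0]
ee_rot: [0.225, 3.132, -0.002]
contact_force: [-3.4, -0.7, 8.3]
grip_width: 0.0
finger_force: 4.3
```

```bash

python3 -m crank '[[[0,0,-0.3],[0,0,0],0],[[0,0,0],[0,0,0],0],[[0,0,0],[0,0,0],0],[[0,0,0],[0,0,0],0],[[0,0,0],[0,0,0],0],[[0,0,0],[0,0,0],0],[[0,0,0],[0,0,0],0],[[0,0,0],[0,0,0],0],[[0,0,0],[0,0,0],0],[[0,0,0],[0,0,0],0],[[0,0,0],[0,0,0],0],[[0,0,0],[0,0,0],0]]'
python3 -m crank '[[[0,0,0],[0,0,0],0],[[0,0,0],[0,0,0],0],[[0,0,0],[0,0,0],0],[[0,0,0],[0,0,0],0],[[0,0,0],[0,0,0],0],[[0,0,0],[0,0,0],0],[[0,0,0],[0,0,0],0],[[0,0,0],[0,0,0],0],[[0,0,0],[0,0,0],0],[[0,0,0],[0,0,0],0]]'
python3 bub.py scene; python3 pic.py p2; python3 - <<'E'
import cv2
cv2.imwrite("pics/p2c.png",cv2.resize(cv2.imread("pics/p2.png")[130:430,150:600],None,fx=1.6,fy=1.6))
E
```

```text
clock: 17.77
ee_pos: [465.2, -106.5, 78.9]
ee_rot: [0.225, 3.132, -0.002]
contact_force: [-2.3, 0.2, 11.0]
grip_width: 0.001
finger_force: 5.6
clock: 18.6
ee_pos: [465.2, -106.5, 78.9]
ee_rot: [0.225, 3.132, -0.002]
contact_force: [-3.2, -0.4, 11.9]
grip_width: -0.001
finger_force: 5.6
scene vial -30.0 26.0 mid -2.0 bubble(left+) 2.5
[152. 153. 151. 148. 142. 131. 113.  90.  69.  55.  49.  48.  48.  47.  47.  48.  49.  56.  67.  82.  96. 108. 114. 113. 104.  90.  73.  60.  53.  51.  51.  53.  54.  56.  63.  75.  91. 108. 124.
 137. 146. 151. 153. 154. 154.]
```

View pics/p2c.png

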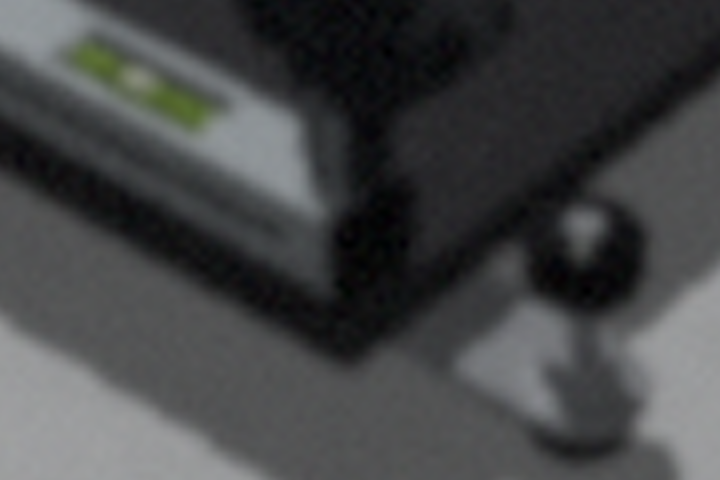

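The bubble profile under about 12 N matches the slab's level reference (2.5 against 2.6 mm), so the slab no longer tips. The crop shows the bubble at (138,75), in the middle of the vial, and the foot pad on the worktop at about (590,440).

```bash
python3 -c "
from workcell import hand_in;print(hand_in())"
```

```text
the job is handed in; nothing more can be done
None
```

I put the level on the slab's near edge and turned the knob about 98° clockwise, then handed in at about 19 s with the arm pressing the level's knob end at about 12 N, the foot on the worktop and the bubble centred; the hand-in gave no verdict.

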